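# Load the model bridge with the weight tongs

### The arm

A 7-joint arm with a two-finger parallel gripper is mounted at the origin on the work surface. World frame = base frame: x ahead of the robot, y to its left, z up, the work surface at z = 0. Lengths are in m, angles in rad, forces in N, time in s.
With the tool pointing down it reaches from about 0.425 to 1.025 m from the base axis. Payload 3.6 kg.
Tool frame: the origin (TCP) lies on the mounting face of the last link; the fingertips stand 173 mm ahead of it and the grasp point (between the pads) lies 155 mm ahead of it; x points along the fingers, z is the direction in which the jaws open and shut, and the axes are right-handed (so a half turn about x gives the same grasp; the last joint's range is limited). The gripper opens to 85 mm and grips with 20 to 120 N. Pads are 22 mm wide; open, the fingers measure 114 mm over their backs; the gripper's body (76 mm by 85 mm) begins 54 mm behind the grasp point. The pads swing forward as they close: fully open they stand 13 mm farther back than shut.
Start: joints at [-1.429, 0.591, 0.048, 1.609, -0.033, 0.943, -0.034], TCP at [0.169, 0.705, 0.405] pointing down, gripper open.
Joint ranges: [-2.69, 2.69], [-0.47, 2.24], [-1.27, 1.36], [0.19, 2.51], [-1.53, 4.68], [0.08, 2.07], [-3.09, 3.09]. Speed limits (rad/s): [2.57, 2.57, 3.14, 3.14, 3.14, 3.14, 3.14].

### API

Orientations are given as a unit quaternion [x, y, z, w].
In Python, from station import robot, viewer gives the robot as it stands.
- The arm moves only by the tool carry_out, never from a script. Its argument "series" is one flat list of numbers, 7 for each row, row after row: the shift along the world's x, y, z in m, then the turn, a rotation vector about the world's x, y, z in rad, then the gripper command: -1 is shut, 1 is fully open, values between are in proportion. In form: [dx, dy, dz, rx, ry, rz, gripper, dx, dy, dz, rx, ry, rz, gripper, ...]. A call has exactly 10 rows; each row shifts and turns the commanded pose from where the row before left it; what a row does not reach is not made up. A row lasts 1/12 s, in which the tool goes at most 41.7 mm and 7.16 degrees, less where a joint would pass 70% of its speed; a pose out of reach is approached as far as the arm can. A call is refused whole if a number of a shift passes 0.0417 or a number of a turn 0.125, either way. A call with a gripper value outside its range is refused whole. The fingers move at their own pace and stop on an object; "force" is the grip in N (left out, the last holds). Time passes only in rows, so rows that do not move let the fingers close, or fill a call up. It gives the time, the measured TCP pose, the force and the opening at its end, in the units of the state.
- robot.get_obs(): the state, without advancing time (a new reading comes with each control period).
- viewer.camera(name): name is "scene" or "top" or "wrist"; returns the picture (384x512x3 uint8, red, green, blue); there is no depth.
- viewer.camera_params(name): a dict with "intrinsics" (3x3 intrinsics, pixels), "k1" (the pictures are not rectified: a ray, as slopes to the right and down, at radius r is drawn at 1 + k1 r^2 times it, then the intrinsics apply), "rvec" (rotation vector, rad) and "tvec" (3), from world to camera coordinates, as OpenCV has them; the wrist camera has in their place "hand_eye" (4x4, takes a point from camera to tool coordinates, whose origin is the TCP and whose axes are the tool frame's). Camera axes: x right, y down, z forward; pixel columns grow to the right and rows downward; lengths in m; the calibration is good to about 2 mm. A picture is of the moment at which its call begins: read the wrist's pose just before it. camera_params takes no time and is no camera call.
- robot.sign_off(): hands the job in, once; it reports no verdict.
The state is a dict: "time": time; "joint_positions": joint angles; "joint_vel": joint speeds; "tau": joint torques, N m; "tool_pos": TCP position; "ee_rot": TCP orientation; "force": force on the tool from outside, world axes, zero at the start; "wrist_torque": the same for the moment, N m; "gripper_width": finger opening in m.
Only numpy, scipy, OpenCV 4.12 (cv2) and the standard library are available. Lean on these libraries where they do the work, as an engineer would, in place of code of your own. Each camera call takes 0.05 s, during which the arm holds its last target.

### The job

Load the model bridge: pick up the sprung tongs standing in their tray, squeeze them shut on the steel weight with the knob on top, and stand that weight upright in the middle of the wooden loading plate on the bridge. Never touch the weight with the robot itself, only with the tongs. Finally stand the tongs upright in their tray again and let go.

Things in the scene. Friction and masses are not known exactly. Their poses are not given: they have to be found in the camera images.
- tongs_grip (a point): Grip point of the loose sprung tongs, 90 g, standing on their jaws: midway between their two upright arms (22 wide, 96 mm tall), 62 mm above the underside; spring bar between the arms 86 mm up. y: closing direction. Fingers go on the arms' outer faces. At rest 64 mm over the arms; the arms close in parallel, jaw gap = that width - 14. Spring: 0 N at rest, 4 N at 54 mm (carries them), 10 N at 40 mm; stop at 36.
- weight_mid (a point): Centre, 26 mm above its foot, of the steel weight with a round knob on top, the slimmest and tallest of three: body 26 mm in diameter, 34 high, knob 20 mm, 52 mm high in all, about 170 g, loose, upright on the table, z up. Jaws 28 wide, 20 mm high grip its body, the tongs then 40 mm over the arms. Two squat knobless ones (disc, hexagon), up to 30 mm high, share its row, at least 75 mm off between centres.
- plate_top (a point): Centre of the top face of the fixed wooden loading plate, 90 x 90 mm, flat, no rim, at mid-span on the deck of the yellow model bridge, 76 mm above the table. The bridge is 320 mm long (this frame's y) and 80 mm wide; nothing on it rises above the plate.
- tray_floor (a point): Centre of the inner floor of the tongs' grey plastic tray, 4 mm above the table, fixed; inside 86 mm (x) by 102 mm (y), rim 14 mm above the table. Standing in it, the tongs' grip point is 62 mm above this point.

How it is judged:
On the way:
1. the knobbed weight is lifted at least 25 mm off the table between the jaws of the tongs (height (world z) of weight_mid above 0.051 m and contact force between tongs and weight above 0.5 N), for 0.2 s.
At the end, for the whole second after the job is handed in: The knobbed weight stands upright (within 10 degrees) and still on the loading plate, within 20 mm of its centre; the tongs stand upright (within 10 degrees) and still on the floor of their tray, anywhere inside it (grip point within 36 mm of the tray centre, horizontally) (horizontal distance between weight_mid and plate_top below 0.02 m and z of weight_mid in the frame of plate_top between 0.021 and 0.032 m and angle between each of weight_mid, tongs_grip's own z axis and vertical below 0.17 rad and linear speed of each of weight, tongs below 0.02 m/s and horizontal distance between tongs_grip and tray_floor below 0.036 m and z of tongs_grip in the frame of tray_floor between 0.056 and 0.068 m); the robot touches nothing.
It fails at once if the robot's fingers or arm touch the knobbed weight (contact force between any of the fingers, the arm and weight above 0.3 N).
It also fails if it takes over 56 s, if anything falls off the work surface, if the arm or the gripper's body presses on something with over 40 N, if the wrist force passes 120 N, or if a joint passes its speed limit or range.

## Working session

There is one attempt and no reset: what is moved stays moved. The work goes in short steps, Python scripts to look and compute and a tool call to move; the robot and the scene stay as the last step left them, time stands still between calls to the robot, and variables do not carry over. Pictures are saved under pics/ and viewed, and the job is handed in when it is done.

Besides the shell and the picture viewer there is one more tool, called as name(argument=value, ...), one argument or row to a line, values as JSON. carry_out: Moves the arm, as the interface text tells. Its arguments: {"type":"object","properties":{"series":{"type":"array"},"force":{"type":"number"}},"required":["series"]}

```bash
ls; mkdir -p pics
python3 - <<'E'
from station import robot, viewer
import cv2
print(robot.get_obs())
for n in ["scene","top","wrist"]:
    print(n,viewer.camera_params(n))
    cv2.imwrite(f"pics/{n}0.png",viewer.camera(n)[:,:,::-1])
E
```

```text
pics
{'time': 0.0, 'joint_positions': array([-1.42852219,  0.59211921,  0.0482931 ,  1.60984071, -0.03329633,
        0.94268657, -0.03368616]), 'joint_vel': array([-0.00223086, -0.00045825,  0.00114189, -0.00169211,  0.00143781,
       -0.00094069,  0.00076739]), 'tau': array([-1.32719620e-04, -5.48706722e+01,  1.54652417e+00, -1.98128897e+01,
        9.36662575e-03,  9.07277456e-03, -3.88400672e-07]), 'tool_pos': array([0.16922276, 0.70451896, 0.40353338]), 'ee_rot': array([-0.43827712,  0.55591008,  0.43722393,  0.55471829]), 'force': array([ 0.66516874,  0.25640253, -0.53921284]), 'wrist_torque': array([-0.01193932,  0.03326556,  0.00443899]), 'gripper_width': 0.08547799881444505}
scene {'intrinsics': array([[426.31188163,   0.        , 251.83996767],
       [  0.        , 426.31188163, 189.7336587 ],
       [  0.        ,   0.        ,   1.        ]]), 'k1': -0.09375739058127877, 'rvec': array([ 2.03412224,  0.71988871, -0.41117207]), 'tvec': array([-0.35211946, -0.1415054 ,  1.21183263])}
top {'intrinsics': array([[477.79815428,   0.        , 252.2647449 ],
       [  0.        , 477.79815428, 187.56939353],
       [  0.        ,   0.        ,   1.        ]]), 'k1': -0.20016955085679314, 'rvec': array([ 2.14597266, -2.1790454 ,  0.12045815]), 'tvec': array([-0.05902428,  0.5469506 ,  1.0704087 ])}
wrist {'intrinsics': array([[345.63333271,   0.        , 255.16785043],
       [  0.        , 345.63333271, 188.54254654],
       [  0.        ,   0.        ,   1.        ]]), 'k1': 0.0060431051515428495, 'hand_eye': array([[-4.22672407e-05, -3.14298113e-01,  9.49324336e-01,
         3.11206404e-02],
       [-5.43664543e-04, -9.49324189e-01, -3.14298088e-01,
         8.22677999e-02],
       [ 9.99999851e-01, -5.29398494e-04, -1.30747426e-04,
         1.07202786e-03],
       [ 0.00000000e+00,  0.00000000e+00,  0.00000000e+00,
         1.00000000e+00]])}
```

View pics/scene0.png

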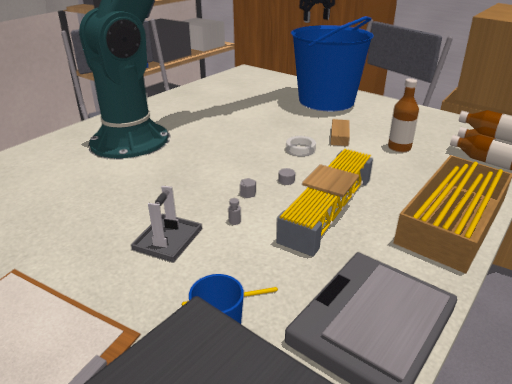

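View pics/top0.png

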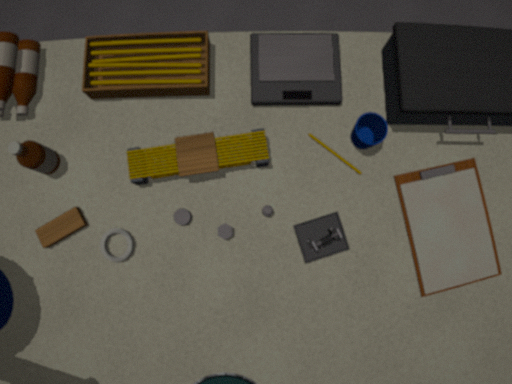

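View pics/wrist0.png

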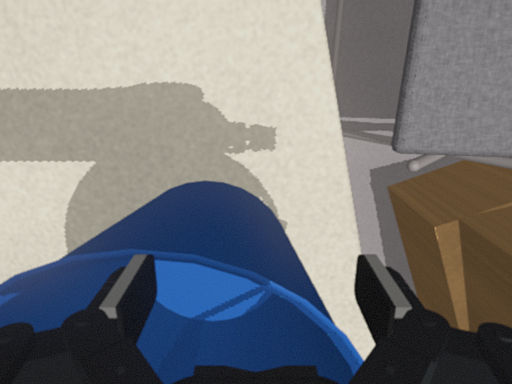

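```bash
cat > h.py <<'E'
import numpy as np, cv2
from scipy.spatial.transform import Rotation as R
from station import robot, viewer
def cam(n,obs=None):
    p=viewer.camera_params(n)
    if "rvec" in p:
        Rm=cv2.Rodrigues(p["rvec"])[0]; t=p["tvec"]
    else:
        T=np.eye(4);T[:3,:3]=R.from_quat(obs["ee_rot"]).as_matrix();T[:3,3]=obs["tool_pos"]
        M=np.linalg.inv(T@p["hand_eye"]);Rm=M[:3,:3];t=M[:3,3]
    return p["intrinsics"],np.array([p["k1"],0,0,0.]),Rm,t
def ray(c,uv):
    K,d,Rm,t=c
    q=cv2.undistortPoints(np.array(uv,float).reshape(-1,1,2),K,d)[:,0]
    D=np.c_[q,np.ones(len(q))]@Rm
    return -Rm.T@t,D/np.linalg.norm(D,axis=1)[:,None]
def onz(c,uv,z):
    o,D=ray(c,uv); return o+D*((z-o[2])/D[:,2])[:,None]
def proj(c,P):
    K,d,Rm,t=c
    return cv2.projectPoints(np.array(P,float).reshape(-1,1,3),cv2.Rodrigues(Rm)[0],t,K,d)[0][:,0]
def tri(o1,d1,o2,d2):
    A=np.c_[d1,-d2]; s=np.linalg.lstsq(A,o2-o1,rcond=None)[0]
    a=o1+s[0]*d1;b=o2+s[1]*d2; return (a+b)/2,np.linalg.norm(a-b)
E
python3 - <<'E'
from h import *
t=cv2.imread("pics/top0.png");s=cv2.imread("pics/scene0.png")
cv2.imwrite("pics/topc.png",cv2.resize(t[120:280,110:360],None,fx=3.2,fy=3.2,interpolation=cv2.INTER_CUBIC)[:512])
cv2.imwrite("pics/scenec.png",cv2.resize(s[130:270,130:380],None,fx=3.2,fy=3.2,interpolation=cv2.INTER_CUBIC))
ct=cam("top")
print("weight",onz(ct,[267,211],.03),"tray",onz(ct,[322,237],.01),"plate",onz(ct,[197,154],.076),"bucket",onz(ct,[-5,305],0.1))
print(proj(ct,[[0,0,0]]))
E
```

```text
weight [[ 0.4914405  -0.10037645  0.03      ]] tray [[ 0.42965501 -0.22846045  0.01      ]] plate [[0.61831393 0.05501674 0.076     ]] bucket [[0.27669536 0.52558552 0.1       ]]
[[227.31108046 418.80342082]]
```

View pics/topc.png

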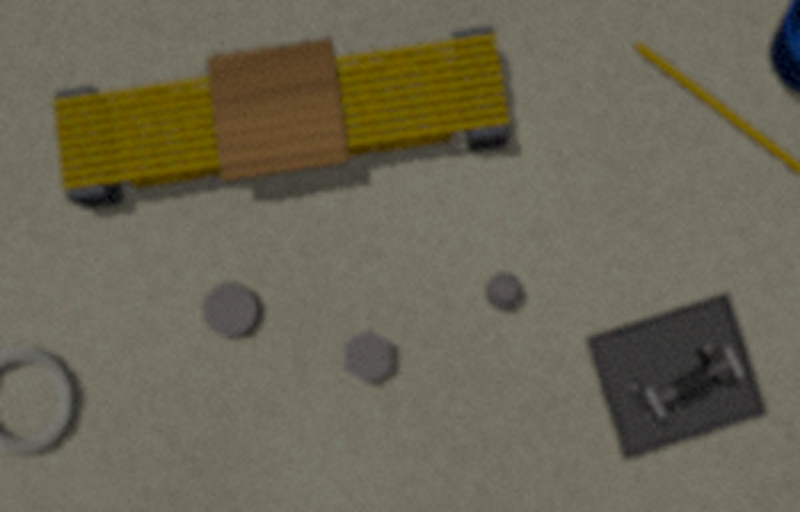

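View pics/scenec.png

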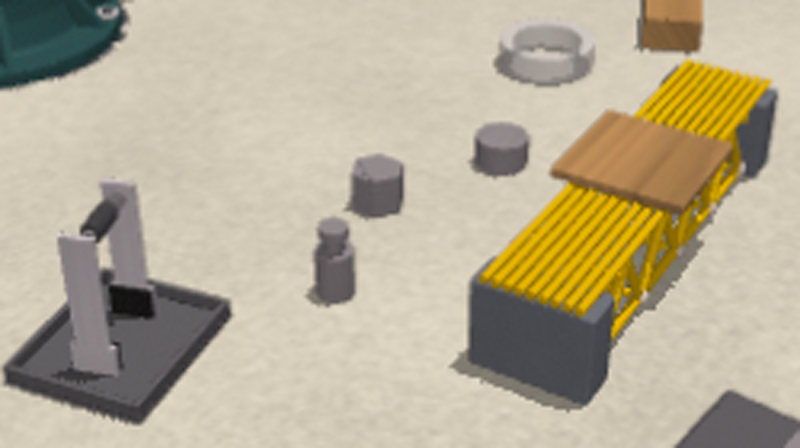

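Run:
```python
from h import *
ct=cam("top");cs=cam("scene")
f=lambda p:[110+p[0]/3.2,120+p[1]/3.2]
g=lambda p:[130+p[0]/3.2,130+p[1]/3.2]
a=onz(ct,[f((655,402)),f((735,363))],.10);print("arms top",a)
d=a[0]-a[1];print(np.linalg.norm(d),np.degrees(np.arctan2(d[1],d[0])),a.mean(0))
b=onz(cs,[g((78,240)),g((120,184))],.10);print("scene arms",b,b.mean(0))
d=b[0]-b[1];print(np.linalg.norm(d),np.degrees(np.arctan2(d[1],d[0])))
c=onz(ct,[f(p) for p in((588,338),(726,294),(765,411),(627,458))],.014);print("tray",c,c.mean(0))
for i in range(4):
    d=c[i]-c[(i+1)%4];print(np.linalg.norm(d),np.degrees(np.arctan2(d[1],d[0])))
print("w",onz(ct,[f((506,291))],.04),onz(cs,[g((335,262))],.026))
c=onz(ct,[f(p) for p in((207,57),(331,39),(347,160),(222,178))],.076);print("plate",c,c.mean(0))
for i in range(4):
    d=c[i]-c[(i+1)%4];print(np.linalg.norm(d),np.degrees(np.arctan2(d[1],d[0])))
c=onz(cs,[g(p) for p in((607,110),(732,150),(690,208),(551,172))],.076);print("plate scene",c.mean(0))
print(R.from_quat(robot.get_obs()["ee_rot"]).as_matrix().round(3))
print("hex",onz(ct,[f((371,358)),f((233,310))],.03))
```

```text
arms top [[ 0.41090028 -0.19927224  0.1       ]
 [ 0.43584416 -0.25415982  0.1       ]]
0.060289657325652356 114.43961027835499 [ 0.42337222 -0.22671603  0.1       ]
scene arms [[ 0.44390803 -0.25762155  0.1       ]
 [ 0.41725662 -0.20359925  0.1       ]] [ 0.43058232 -0.2306104   0.1       ]
0.0602387458326862 -63.74099181337857
tray [[ 0.4573572  -0.1624722   0.014     ]
 [ 0.48755506 -0.26462282  0.014     ]
 [ 0.40152191 -0.29098538  0.014     ]
 [ 0.36990095 -0.18898207  0.014     ]] [ 0.42908378 -0.22676562  0.014     ]
0.10652070228839852 106.4687806012472
0.08998159733685654 17.03628437062869
0.10679213957105167 -72.77660006884722
0.0913858236841326 -163.13681666213668
w [[ 0.49090762 -0.1026438   0.04      ]] [[ 0.49756508 -0.10649823  0.026     ]]
plate [[0.65642661 0.10572726 0.076     ]
 [0.6675304  0.01798759 0.076     ]
 [0.58130945 0.00714997 0.076     ]
 [0.57014212 0.09452549 0.076     ]] [0.61885214 0.05634758 0.076     ]
0.08843948991854518 97.21265622863642
0.08689940080786507 7.164271814482492
0.08808626193897376 -82.71660619188258
0.0870085716636192 -172.60301974320674
plate scene [0.62460452 0.04990641 0.076     ]
[[-0.    -0.972  0.233]
 [-0.002  0.233  0.972]
 [-1.    -0.    -0.002]]
hex [[ 0.44499188 -0.00560152  0.03      ]
 [ 0.48063216  0.09357264  0.03      ]]
```

carry_out(
  series=[0,0,0.04,0,0,0,1,0,0,0.04,0,0,0,1,0,0,0.04,0,0,-0.12,1,0.025,-0.0285,0,0,0,-0.123,1,0.025,-0.0285,0,0,0,-0.123,1,0.025,-0.0285,0,0,0,-0.123,1,0.025,-0.0285,0,0,0,-0.123,1,0.025,-0.0285,0,0,0,-0.123,1,0.025,-0.0285,0,0,0,-0.123,1,0.025,-0.0285,0,0,0,-0.123,1],
)

```text
time: 0.98
tool_pos: [0.3452, 0.5037, 0.5245]
ee_rot: [-0.123, 0.697, 0.122, 0.696]
force: [0.6, 0.6, -0.3]
gripper_width: 0.0855
```

carry_out(
  series=[0.025,-0.0285,0,0,0,-0.123,1,0.025,-0.0285,0,0,0,-0.123,1,0.025,-0.0285,0,0,0,-0.123,1,0.009,-0.0356,0,0,0,-0.123,1,0.009,-0.0356,0,0,0,-0.123,1,0.009,-0.0356,0,0,0,-0.123,1,0.009,-0.0356,0,0,0,-0.123,1,0.009,-0.0356,0,0,0,-0.123,1,0.009,-0.0356,0,0,0,-0.123,1,0.009,-0.0356,0,0,0,-0.123,1],
)

```text
time: 1.82
tool_pos: [0.4822, 0.1689, 0.5246]
ee_rot: [0.302, 0.64, -0.302, 0.639]
force: [0.1, 0.6, 0.1]
gripper_width: 0.0856
```

carry_out(
  series=[0.009,-0.0356,0,0,0,-0.123,1,0.009,-0.0356,0,0,0,-0.123,1,-0.008,-0.0364,-0.01,0,0,0,1,-0.008,-0.0364,-0.01,0,0,0,1,-0.008,-0.0364,-0.02,0,0,0,1,-0.008,-0.0364,-0.02,0,0,0,1,-0.008,-0.0364,-0.02,0,0,0,1,-0.008,-0.0364,-0.02,0,0,0,1,-0.008,-0.0364,-0.02,0,0,0,1,-0.008,-0.0364,-0.02,0,0,0,1],
)

```text
time: 2.65
tool_pos: [0.4364, -0.1897, 0.3855]
ee_rot: [0.376, 0.599, -0.376, 0.599]
force: [0.7, -0.1, 0.7]
gripper_width: 0.0852
```

Run:
```python
from h import *
o=robot.get_obs();im=viewer.camera("wrist")
cv2.imwrite("pics/w1.png",im[:,:,::-1])
print(o["tool_pos"],o["joint_positions"].round(2));M=R.from_quat(o["ee_rot"]).as_matrix();print(M.round(3),np.degrees(np.arctan2(M[1,2],M[0,2])))
```

```text
[ 0.4364141  -0.18966927  0.38549979] [-0.26  0.39  0.75  2.2  -0.42  0.7  -0.34]
[[-0.     0.901  0.435]
 [ 0.     0.435 -0.901]
 [-1.     0.    -0.   ]] -64.23512065589566
```

View pics/w1.png

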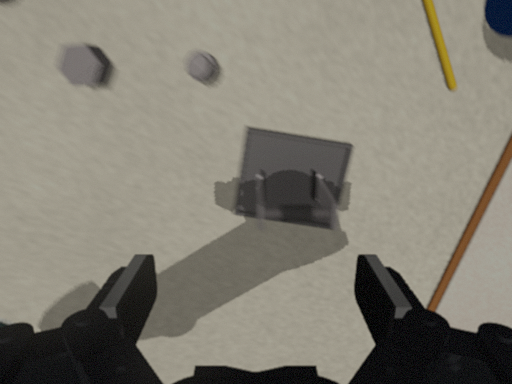

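Run:
```python
import cv2
im=cv2.imread("pics/w1.png")
cv2.imwrite("pics/w1c.png",cv2.resize(im[110:240,200:370],None,fx=4.6,fy=4.6,interpolation=cv2.INTER_CUBIC))
cv2.imwrite("pics/w1d.png",cv2.resize(im[30:110,40:240],None,fx=4,fy=4,interpolation=cv2.INTER_CUBIC))
```

```text
(no output)
```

View pics/w1c.png

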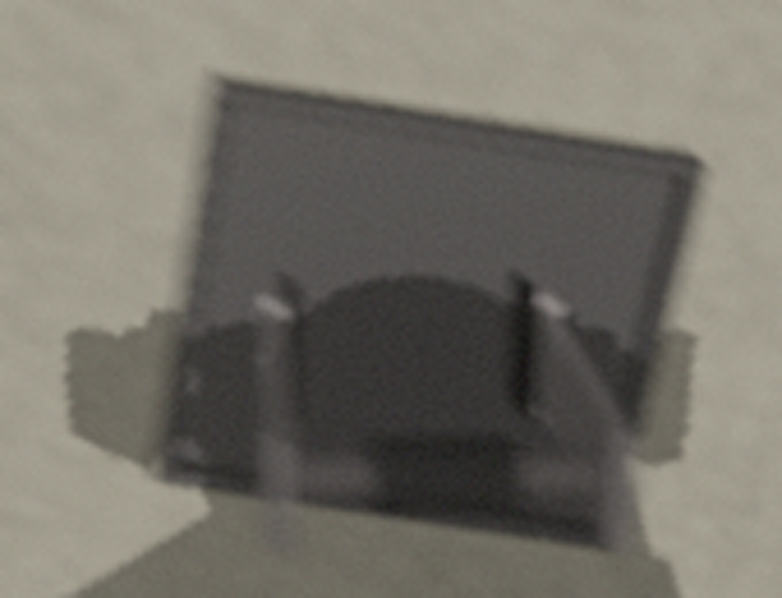

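View pics/w1d.png

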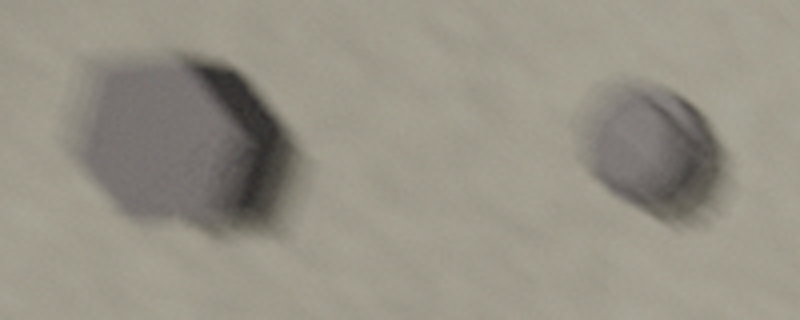

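carry_out(
  series=[-0.008,-0.036,-0.005,0,0,0,1,0,0,0,0,0,0,1,0,0,0,0,0,0,1,0,0,0,0,0,0,1,0,0,0,0,0,0,1,0,0,0,0,0,0,1,0,0,0,0,0,0,1,0,0,0,0,0,0,1,0,0,0,0,0,0,1,0,0,0,0,0,0,1],
)

```text
time: 3.53
tool_pos: [0.4293, -0.224, 0.3816]
ee_rot: [0.376, 0.599, -0.376, 0.599]
force: [0.4, 0.8, -1.2]
gripper_width: 0.0857
```

Run:
```python
from h import *
o=robot.get_obs();im=viewer.camera("wrist")[:,:,::-1]
np.save("o2.npy",o,allow_pickle=True)
cv2.imwrite("pics/w2.png",im)
print(o["tool_pos"],proj(cam("wrist",o),[[.427,-.228,.1],[.427,-.228,.004]]))
c=im[100:260,170:340].astype(float);c=np.clip(255*(c/255)**.6*1.1,0,255).astype(np.uint8)
cv2.imwrite("pics/w2c.png",cv2.resize(c,None,fx=3.7,fy=3.7,interpolation=cv2.INTER_CUBIC))
```

```text
[ 0.42925327 -0.2239807   0.38155157] [[261.04188785 189.98069253]
 [259.53679565 160.27960916]]
```

View pics/w2.png

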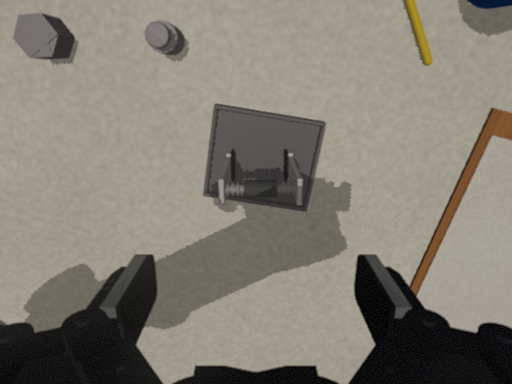

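View pics/w2c.png

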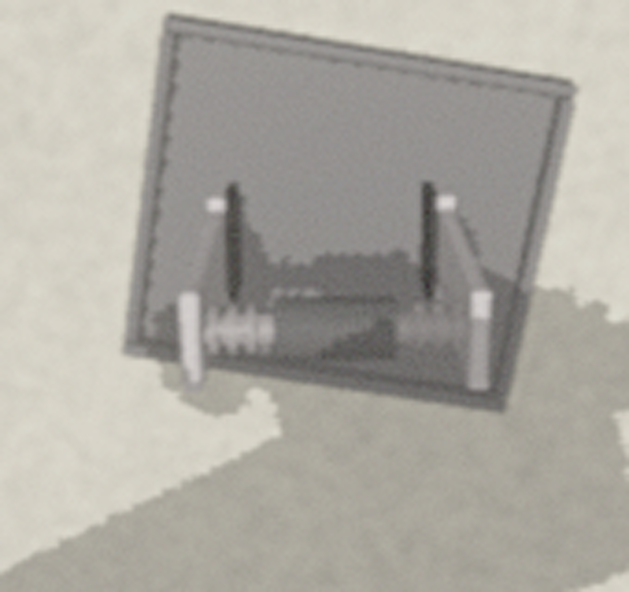

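```bash
python3 - <<'E'
from h import *
o=np.load("o2.npy",allow_pickle=True).item();c=cam("wrist",o)
f=lambda p:[170+p[0]/3.7,100+p[1]/3.7]
A=onz(c,[f(p) for p in((180,293),(197,293),(203,380),(190,385), (471,291),(491,291),(490,388),(468,388))],.100)
L=A[:4].mean(0);Rr=A[4:].mean(0)
print(A.round(4));d=Rr-L;print("mid",(L+Rr)/2,np.linalg.norm(d),np.degrees(np.arctan2(d[1],d[0])))
for i,j in((1,2),(0,3),(5,6),(4,7)):
    d=A[i]-A[j];print(np.linalg.norm(d),np.degrees(np.arctan2(d[1],d[0])))
d=A[5]-A[0];print("over",np.linalg.norm(d),np.degrees(np.arctan2(d[1],d[0])))
T=onz(c,[f(p) for p in((168,17),(573,85),(505,408),(128,350))],.014);print("tray",T.mean(0))
d=T[0]-T[1];print(np.linalg.norm(d),np.degrees(np.arctan2(d[1],d[0])),np.linalg.norm(T[1]-T[2]))
M=R.from_quat(o["ee_rot"]).as_matrix();print(M.round(4))
print("knob top",onz(c,[[160,36]],.052))
E
python3 - <<'E'
import cv2
im=cv2.imread("pics/w2.png")
cv2.imwrite("pics/w2d.png",cv2.resize(im[0:70,120:220],None,fx=7,fy=7,interpolation=cv2.INTER_CUBIC))
E
```

```text
[[ 0.4208 -0.1953  0.1   ]
 [ 0.4223 -0.1985  0.1   ]
 [ 0.4055 -0.2073  0.1   ]
 [ 0.4033 -0.2054  0.1   ]
 [ 0.447  -0.2487  0.1   ]
 [ 0.4488 -0.2524  0.1   ]
 [ 0.43   -0.2622  0.1   ]
 [ 0.428  -0.2581  0.1   ]]
mid [ 0.42572217 -0.22849546  0.1       ] 0.059466861614491565 -64.64780729861421
0.019003521431975486 27.861331694851884
0.020158495355220296 29.796684126292877
0.02121716354174185 27.6461940110594
0.021206763237289712 26.23362446800301
over 0.06355731946035487 -63.87627438800176
tray [ 0.43085063 -0.22978039  0.014     ]
0.10634338529285824 106.38693001693183 0.09155647266105461
[[ 1.000e-04  9.005e-01  4.348e-01]
 [ 1.000e-04  4.348e-01 -9.005e-01]
 [-1.000e+00  1.000e-04 -0.000e+00]]
knob top [[ 0.49373327 -0.10711635  0.052     ]]
```

View pics/w2d.png

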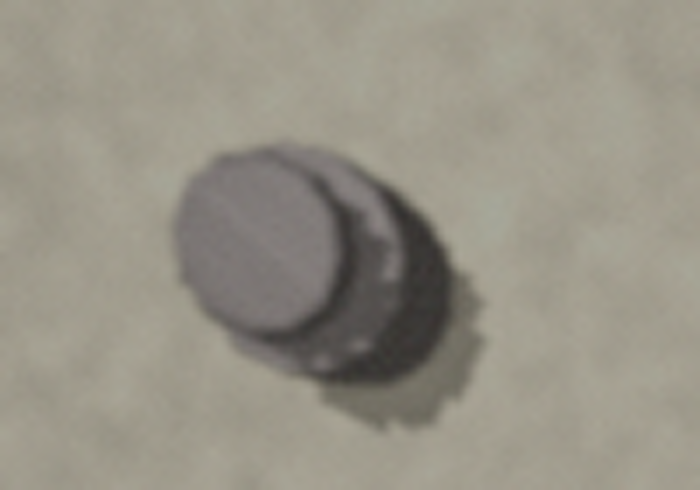

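carry_out(
  series=[-0.0036,-0.0045,-0.02,0,0,0,1,0,0,-0.02,0,0,0,1,0,0,-0.02,0,0,0,1,0,0,-0.02,0,0,0,1,0,0,-0.02,0,0,0,1,0,0,-0.01,0,0,0,1,0,0,0,0,0,0,1,0,0,0,0,0,0,1,0,0,0,0,0,0,1,0,0,0,0,0,0,1],
)

```text
time: 4.42
tool_pos: [0.4259, -0.2292, 0.2725]
ee_rot: [0.376, 0.598, -0.376, 0.599]
force: [0.5, 0.1, -0.3]
gripper_width: 0.0852
```

Run:
```python
from h import *
o=robot.get_obs();im=viewer.camera("wrist")[:,:,::-1]
np.save("o3.npy",o,allow_pickle=True)
cv2.imwrite("pics/w3.png",im)
print(o["tool_pos"])
```

```text
[ 0.42588489 -0.22919758  0.27246825]
```

View pics/w3.png

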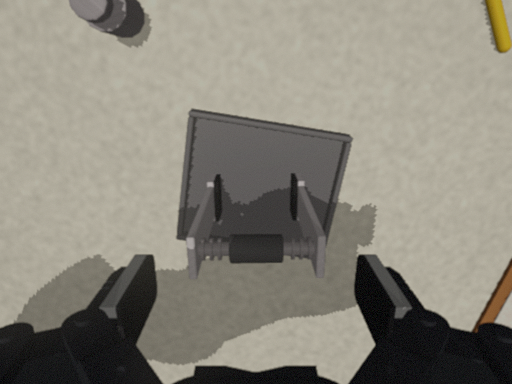

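Run:
```python
from h import *
o=np.load("o3.npy",allow_pickle=True).item();c=cam("wrist",o)
M=R.from_quat(o["ee_rot"]).as_matrix()
A=onz(c,[(188,238),(198,238),(201,275),(190,279),(315,236),(324,236),(325,276),(315,277)],.1)
print(((A-o["tool_pos"])@M).round(4), A.mean(0))
```

```text
[[ 0.1724  0.0099 -0.0322]
 [ 0.1724  0.0099 -0.0277]
 [ 0.1724 -0.0092 -0.0273]
 [ 0.1724 -0.0114 -0.0325]
 [ 0.1725  0.0109  0.0252]
 [ 0.1725  0.0108  0.0292]
 [ 0.1725 -0.0099  0.031 ]
 [ 0.1725 -0.0104  0.0263]] [ 0.42585135 -0.22842537  0.1       ]
```

carry_out(
  series=[0,0,-0.015,0,0,0,1,0,0,-0.015,0,0,0,1,0,0,-0.015,0,0,0,1,0,0,-0.01,0,0,0,1,0,0,0,0,0,0,1,0,0,0,0,0,0,0.6,0,0,0,0,0,0,0.4,0,0,0,0,0,0,0.25,0,0,0,0,0,0,0.25,0,0,0,0,0,0,0.25],
  force=20,
)

```text
time: 5.3
tool_pos: [0.4262, -0.2296, 0.218]
ee_rot: [0.376, 0.597, -0.376, 0.6]
force: [0.2, -0.4, 6.0]
gripper_width: 0.0534
```

carry_out(
  series=[0,0,0,0,0,0,0.2,0,0,0.005,0,0,0,0.2,0,0,0.01,0,0,0,0.2,0,0,0.015,0,0,0,0.2,0,0,0.02,0,0,0,0.2,0,0,0.02,0,0,0,0.2,0,0,0.02,0,0,0,0.2,0,0,0.02,0,0,0,0.2,0,0,0,0,0,0,0.2,0,0,0,0,0,0,0.2],
)

```text
time: 6.13
tool_pos: [0.4256, -0.2286, 0.3275]
ee_rot: [0.376, 0.598, -0.376, 0.6]
force: [-0.4, 0.2, -1.6]
gripper_width: 0.0516
```

Run:
```python
from h import *
o=robot.get_obs();im=viewer.camera("wrist")[:,:,::-1]
np.save("o4.npy",o,allow_pickle=True)
cv2.imwrite("pics/w4.png",im)
print(o["tool_pos"],o["force"],o["gripper_width"])
o=np.load("o2.npy",allow_pickle=True).item();print(onz(cam("wrist",o),[[157.4,34.3]],.052))
```

```text
[ 0.42559916 -0.22859017  0.32754007] [-0.35267237  0.23319287 -1.63958938] 0.05162381694709673
[[ 0.49399667 -0.10482785  0.052     ]]
```

View pics/w4.png

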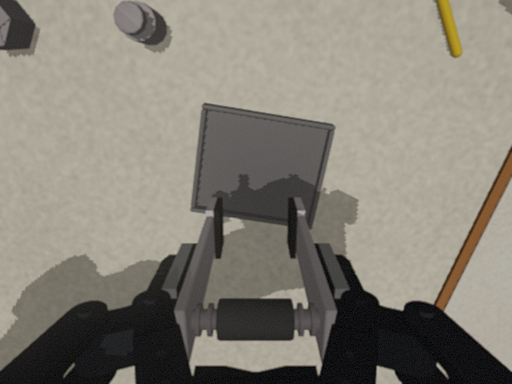

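carry_out(
  series=[0.0028,0.0195,0,0,0,0,0.2,0.0028,0.0195,0,0,0,0,0.2,0.0028,0.0195,0,0,0,0,0.2,0.0028,0.0195,0,0,0,0,0.2,0.0028,0.0195,0,0,0,0,0.2,0,0,0,0,0,0,0.2,0,0,0,0,0,0,0.2,0,0,0,0,0,0,0.2,0,0,0,0,0,0,0.2,0,0,0,0,0,0,0.2],
)

```text
time: 7.02
tool_pos: [0.4392, -0.1324, 0.3264]
ee_rot: [0.377, 0.598, -0.377, 0.598]
force: [-0.1, 0.1, -0.7]
gripper_width: 0.0511
```

Run:
```python
from h import *
o=robot.get_obs();im=viewer.camera("wrist")[:,:,::-1]
np.save("o5.npy",o,allow_pickle=True)
cv2.imwrite("pics/w5.png",im)
cv2.imwrite("pics/w5c.png",cv2.resize(im[100:280,170:350],None,fx=3.3,fy=3.3,interpolation=cv2.INTER_CUBIC))
print(o["tool_pos"],o["force"],o["gripper_width"])
```

```text
[ 0.43918954 -0.13238556  0.32638464] [-0.06964752  0.13487481 -0.71363205] 0.051105166258199136
```

View pics/w5.png

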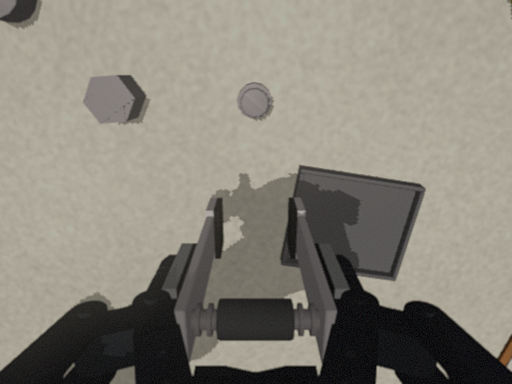

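View pics/w5c.png

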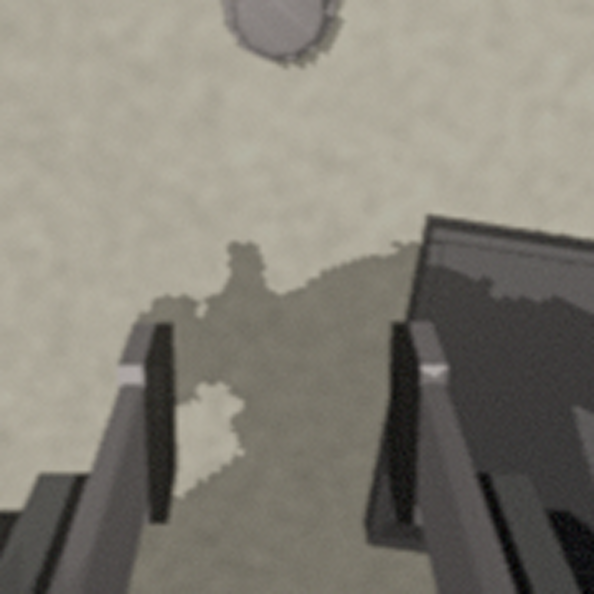

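Run:
```python
from h import *
o=np.load("o5.npy",allow_pickle=True).item();c=cam("wrist",o)
M=R.from_quat(o["ee_rot"]).as_matrix()
K=onz(c,[[255.0,100.5]],.052);print(K,(K-o["tool_pos"])@M)
K=onz(c,[[170+281.5/3.3,202]],.114);print("jaw",K,(K-o["tool_pos"])@M)
J=onz(c,[(222,199),(222,258),(288.5,199),(288.5,258)],.114);print((J-o["tool_pos"])@M)
```

```text
[[ 0.49518409 -0.10351582  0.052     ]] [[ 0.27435397  0.06310297 -0.00192162]]
jaw [[ 0.44946298 -0.12558533  0.114     ]] [[ 0.21237825  0.01230467 -0.0017589 ]]
[[ 0.2123716   0.01410373 -0.02033859]
 [ 0.21238896 -0.02303764 -0.02147545]
 [ 0.21238318  0.01407934  0.01676428]
 [ 0.21240125 -0.02306601  0.01786644]]
```

carry_out(
  series=[0.0142,0.0068,0,0,0,0,0.2,0.0142,0.0068,0,0,0,0,0.2,0.0142,0.0068,0,0,0,0,0.2,0.0142,0.0068,0,0,0,0,0.2,0,0,-0.015,0,0,0,0.2,0,0,-0.015,0,0,0,0.2,0,0,0,0,0,0,0.2,0,0,0,0,0,0,0.2,0,0,0,0,0,0,0.2,0,0,0,0,0,0,0.2],
)

```text
time: 7.9
tool_pos: [0.4968, -0.1043, 0.2971]
ee_rot: [0.376, 0.598, -0.376, 0.599]
force: [-0.1, 0.6, -1.1]
gripper_width: 0.0512
```

Run:
```python
from h import *
o=robot.get_obs();im=viewer.camera("wrist")[:,:,::-1]
np.save("o6.npy",o,allow_pickle=True)
cv2.imwrite("pics/w6.png",im)
cv2.imwrite("pics/w6c.png",cv2.resize(im[150:330,170:350],None,fx=3.3,fy=3.3,interpolation=cv2.INTER_CUBIC))
print(o["tool_pos"],o["force"],o["gripper_width"])
```

```text
[ 0.49683099 -0.10434224  0.29714475] [-0.14765371  0.57049585 -1.06247997] 0.05121636291325547
```

View pics/w6c.png

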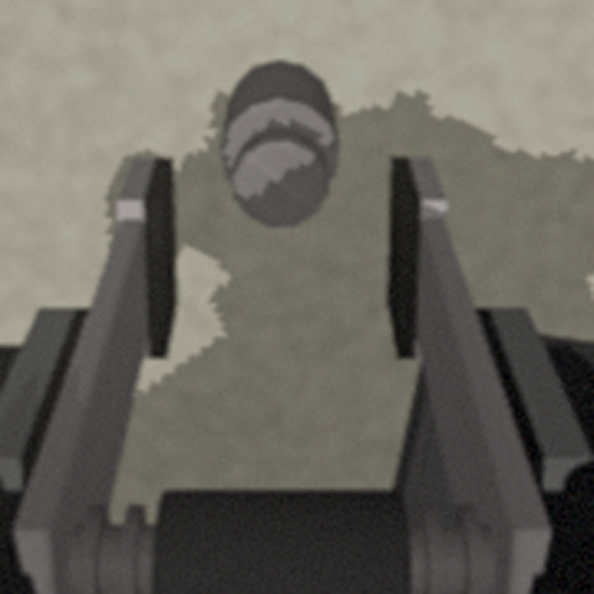

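Run:
```python
from h import *
o=np.load("o6.npy",allow_pickle=True).item();c=cam("wrist",o)
M=R.from_quat(o["ee_rot"]).as_matrix()
K=onz(c,[[170+279/3.3,150+183/3.3]],.052);print(K,(K-o["tool_pos"])@M)
J=onz(c,[(222.7,198),(288,198)],.084);print((J-o["tool_pos"])@M)
```

```text
[[ 0.49402019 -0.10343626  0.052     ]] [[ 0.24514029 -0.00241311 -0.00225601]]
[[ 0.21314307  0.01441963 -0.0200085 ]
 [ 0.21317591  0.01438787  0.01654716]]
```

carry_out(
  series=[-0.002,-0.001,0,0,0,0,0.2,0,0,-0.015,0,0,0,0.2,0,0,-0.015,0,0,0,0.2,0,0,-0.015,0,0,0,0.2,0,0,-0.015,0,0,0,0.2,0,0,-0.01,0,0,0,0.2,0,0,-0.005,0,0,0,0.2,0,0,0,0,0,0,0.2,0,0,0,0,0,0,0.2,0,0,0,0,0,0,0.2],
)

```text
time: 8.78
tool_pos: [0.4945, -0.1054, 0.2222]
ee_rot: [0.376, 0.598, -0.376, 0.599]
force: [-0.3, 0.0, -0.7]
gripper_width: 0.0513
```

Run:
```python
from h import *
o=robot.get_obs();im=viewer.camera("wrist")[:,:,::-1]
np.save("o7.npy",o,allow_pickle=True)
s=viewer.camera("scene")[:,:,::-1]
v=np.hstack([cv2.resize(im[130:360,150:370],None,fx=2,fy=2),cv2.resize(s[150:270,140:300],None,fx=2,fy=2*460/240)])
cv2.imwrite("pics/w7.png",v)
print(o["tool_pos"],o["force"],o["gripper_width"])
```

```text
[ 0.49454398 -0.10541009  0.22217272] [-0.31365254  0.02745032 -0.71887093] 0.0513491982402006
```

View pics/w7.png

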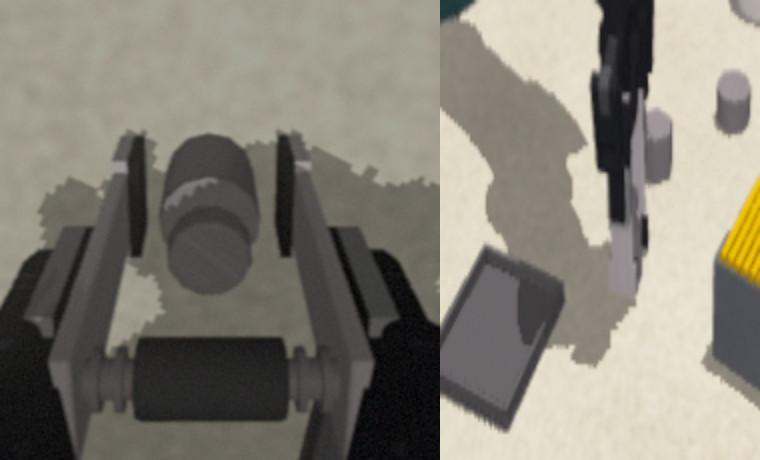

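carry_out(
  series=[0,0,0,0,0,0,0.1,0,0,0,0,0,0,0.0,0,0,0,0,0,0,-0.1,0,0,0,0,0,0,-0.3,0,0,0,0,0,0,-0.6,0,0,0,0,0,0,-1,0,0,0,0,0,0,-1,0,0,0,0,0,0,-1,0,0,0,0,0,0,-1,0,0,0,0,0,0,-1],
  force=40,
)

```text
time: 9.72
tool_pos: [0.4944, -0.1053, 0.2221]
ee_rot: [0.377, 0.599, -0.376, 0.599]
force: [-1.3, 0.9, 4.5]
gripper_width: 0.0374
```

Run:
```python
from h import *
o=robot.get_obs();im=viewer.camera("wrist")[:,:,::-1]
cv2.imwrite("pics/w8.png",cv2.resize(im[130:360,150:370],None,fx=2,fy=2))
print(o["tool_pos"],o["force"],o["gripper_width"])
```

```text
[ 0.49439914 -0.10528855  0.22212905] [-1.32993974  0.88515692  4.54714209] 0.037383073711084555
```

View pics/w8.png

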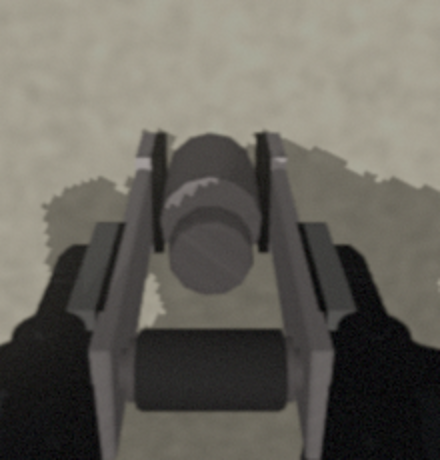

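carry_out(
  series=[0,0,0.005,0,0,0,-1,0,0,0.01,0,0,0,-1,0,0,0.01,0,0,0,-1,0,0,0.015,0,0,0,-1,0,0,0.02,0,0,0,-1,0,0,0.02,0,0,0,-1,0,0,0.02,0,0,0,-1,0,0,0.02,0,0,0,-1,0,0,0,0,0,0,-1,0,0,0,0,0,0,-1],
)

```text
time: 10.6
tool_pos: [0.4943, -0.105, 0.3423]
ee_rot: [0.376, 0.598, -0.376, 0.599]
force: [-0.6, 0.4, -3.8]
gripper_width: 0.0374
```

Run:
```python
from h import *
o=robot.get_obs();im=viewer.camera("wrist")[:,:,::-1]
s=viewer.camera("scene")[:,:,::-1]
v=np.hstack([cv2.resize(im[130:360,150:370],None,fx=1.7,fy=1.7),cv2.resize(s[100:260,140:360],None,fx=1.7,fy=391/160)])
cv2.imwrite("pics/w9.png",v);cv2.imwrite("pics/w9full.png",im)
np.save("o9.npy",o,allow_pickle=True)
print(o["tool_pos"],o["force"],o["gripper_width"])
```

```text
[ 0.49430708 -0.10500715  0.34225495] [-0.57497166  0.351277   -3.84455083] 0.03735551930540018
```

View pics/w9.png

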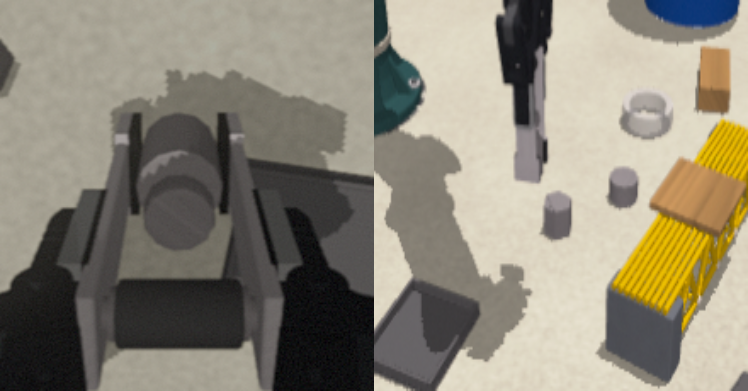

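View pics/w9full.png

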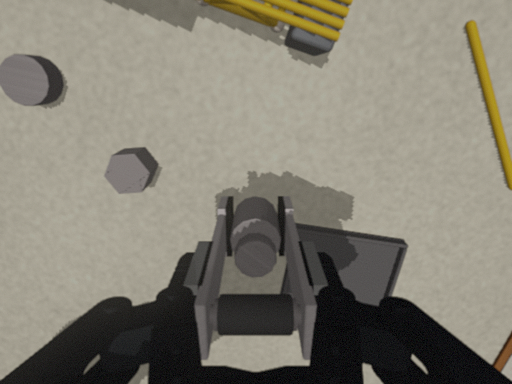

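carry_out(
  series=[0.006,0.011,0.005,0,0,0,-1,0.011,0.02,0.005,0,0,0,-1,0.013,0.0235,0.005,0,0,0,-1,0.013,0.0235,0.005,0,0,0,-1,0.013,0.0235,0,0,0,0,-1,0.011,0.02,0,0,0,0,-1,0.0065,0.0115,0,0,0,0,-1,0,0,0,0,0,0,-1,0,0,0,0,0,0,-1,0,0,0,0,0,0,-1],
)

```text
time: 11.53
tool_pos: [0.5667, 0.0261, 0.3608]
ee_rot: [0.376, 0.599, -0.378, 0.598]
force: [-0.2, -0.3, -2.5]
gripper_width: 0.0371
```

Run:
```python
from h import *
o=robot.get_obs();im=viewer.camera("wrist")[:,:,::-1]
np.save("o10.npy",o,allow_pickle=True)
cv2.imwrite("pics/w10.png",im)
print(o["tool_pos"],o["force"],o["gripper_width"])
```

```text
[0.56671878 0.02611317 0.36081821] [-0.24181107 -0.34257513 -2.53848866] 0.03706128968670027
```

View pics/w10.png

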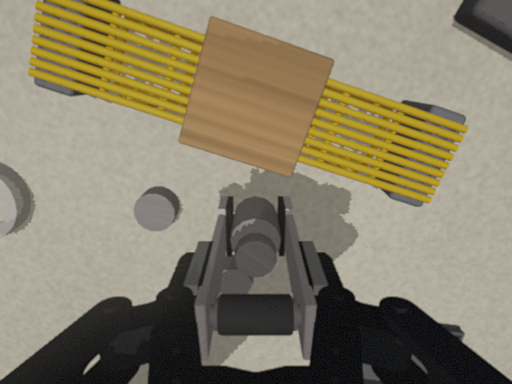

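Run:
```python
from h import *
o=np.load("o10.npy",allow_pickle=True).item();c=cam("wrist",o)
M=R.from_quat(o["ee_rot"]).as_matrix()
im=cv2.imread("pics/w10.png");h=cv2.cvtColor(im,cv2.COLOR_BGR2HSV)
m=cv2.inRange(h,(5,70,60),(18,190,255));m=cv2.morphologyEx(m,cv2.MORPH_OPEN,np.ones((7,7)))
cs=max(cv2.findContours(m,cv2.RETR_EXTERNAL,cv2.CHAIN_APPROX_NONE)[0],key=cv2.contourArea)
q=cv2.boxPoints(cv2.minAreaRect(cs));a=cv2.approxPolyDP(cs,8,True)[:,0];print(q,a)
for C in (a,q):
    P=onz(c,C,.076);print("plate",P.mean(0),[np.linalg.norm(P[i]-P[i-1]).round(4) for i in range(len(P))],(P.mean(0)-o["tool_pos"])@M)
    d=P[0]-P[1];print(np.degrees(np.arctan2(d[1],d[0])))
K=onz(c,[[256,256]],o["tool_pos"][2]-.222+.052);print("knob tool",(K-o["tool_pos"])@M)
```

```text
[[169.4       138.8      ]
 [210.4        15.7999935]
 [334.6        57.19998  ]
 [293.6       180.2      ]] [[210  18]
 [180 142]
 [291 175]
 [332  59]]
plate [0.61999079 0.05505754 0.076     ] [np.float64(0.0865), np.float64(0.0868), np.float64(0.0867), np.float64(0.0867)] [ 0.28465793  0.06129373 -0.00316843]
8.363114640318523
plate [0.61977011 0.05592104 0.076     ] [np.float64(0.0981), np.float64(0.0885), np.float64(0.0879), np.float64(0.0916)] [ 0.28465725  0.06146763 -0.00404255]
-176.775862152214
knob tool [[ 0.16999467  0.00212173 -0.00146336]]
```

carry_out(
  series=[0.008,0.004,0,0,0,0,-1,0.013,0.007,0,0,0,0,-1,0.014,0.007,0,0,0,0,-1,0.012,0.006,0,0,0,0,-1,0.0056,0.0032,-0.005,0,0,0,-1,0,0,-0.015,0,0,0,-1,0,0,-0.01,0,0,0,-1,0,0,-0.01,0,0,0,-1,0,0,0,0,0,0,-1,0,0,0,0,0,0,-1],
)

```text
time: 12.42
tool_pos: [0.6197, 0.0545, 0.3207]
ee_rot: [0.376, 0.599, -0.377, 0.598]
force: [0.5, -0.1, -2.7]
gripper_width: 0.0372
```

Run:
```python
from h import *
o=robot.get_obs();im=viewer.camera("wrist")[:,:,::-1]
np.save("o11.npy",o,allow_pickle=True)
s=viewer.camera("scene")[:,:,::-1]
cv2.imwrite("pics/w11.png",im)
cv2.imwrite("pics/s11.png",cv2.resize(s[60:260,220:400],None,fx=3,fy=3))
print(o["tool_pos"],o["force"],o["gripper_width"])
```

```text
[0.61972065 0.05448753 0.32068548] [ 0.46784187 -0.05598441 -2.7377584 ] 0.03719437817328738
```

View pics/w11.png

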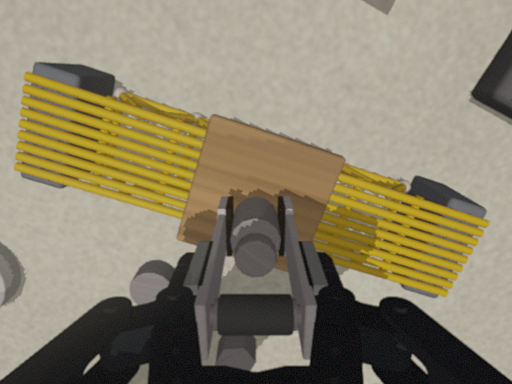

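View pics/s11.png

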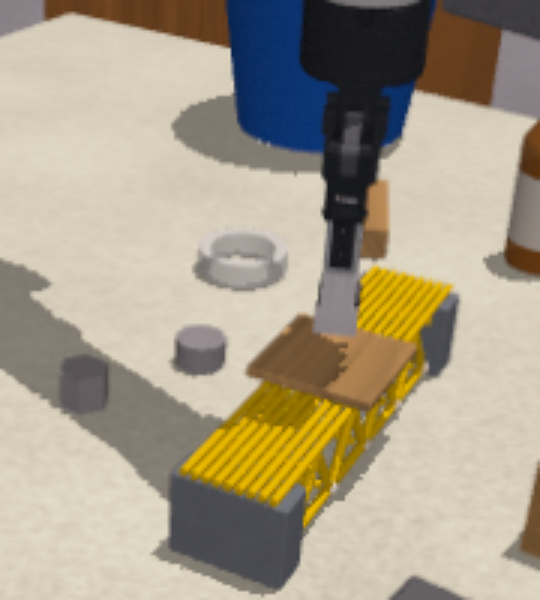

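Run:
```python
from h import *
o=np.load("o11.npy",allow_pickle=True).item();c=cam("wrist",o)
M=R.from_quat(o["ee_rot"]).as_matrix()
P=onz(c,[(344,158),(179,240)],.076);print(P.mean(0),np.linalg.norm(P[0]-P[1]),(P.mean(0)-o["tool_pos"])@M)
print(M.round(3))
```

```text
[0.62029265 0.05476841 0.076     ] 0.12258486149745092 [2.44683528e-01 1.15701123e-03 1.49450339e-04]
[[-0.002  0.901  0.433]
 [-0.     0.433 -0.901]
 [-1.    -0.002 -0.001]]
```

carry_out(
  series=[0,0,-0.005,0,0,0,-1,0,0,-0.005,0,0,0,-1,0,0,-0.005,0,0,0,-1,0,0,-0.003,0,0,0,-1,0,0,-0.002,0,0,0,-1,0,0,-0.001,0,0,0,-1,0,0,0,0,0,0,-1,0,0,0,0,0,0,-1,0,0,0,0,0,0,-1,0,0,0,0,0,0,-1],
)

```text
time: 13.35
tool_pos: [0.6205, 0.055, 0.3007]
ee_rot: [0.376, 0.599, -0.376, 0.599]
force: [0.7, 0.0, -2.6]
gripper_width: 0.0374
```

carry_out(
  series=[0,0,-0.001,0,0,0,-1,0,0,0,0,0,0,-1,0,0,-0.001,0,0,0,-1,0,0,0,0,0,0,-1,0,0,-0.0005,0,0,0,-1,0,0,0,0,0,0,-1,0,0,0,0,0,0,-1,0,0,0,0,0,0,-1,0,0,0,0,0,0,-1,0,0,0,0,0,0,-1],
)

```text
time: 14.18
tool_pos: [0.6204, 0.0549, 0.2982]
ee_rot: [0.376, 0.599, -0.376, 0.599]
force: [-1.9, -0.4, 2.0]
gripper_width: 0.0375
```

carry_out(
  series=[0,0,0,0,0,0,-0.12,0,0,0,0,0,0,-0.08,0,0,0,0,0,0,-0.04,0,0,0,0,0,0,0,0,0,0,0,0,0,0.05,0,0,0,0,0,0,0.1,0,0,0,0,0,0,0.15,0,0,0,0,0,0,0.2,0,0,0,0,0,0,0.2,0,0,0,0,0,0,0.2],
)

```text
time: 15.02
tool_pos: [0.6204, 0.055, 0.298]
ee_rot: [0.376, 0.599, -0.376, 0.599]
force: [-0.3, -0.8, -1.0]
gripper_width: 0.0515
```

Run:
```python
from h import *
o=robot.get_obs();im=viewer.camera("wrist")[:,:,::-1]
np.save("o12.npy",o,allow_pickle=True)
cv2.imwrite("pics/w12.png",cv2.resize(im[130:360,150:370],None,fx=2.5,fy=2.5))
print(o["tool_pos"],o["force"],o["gripper_width"])
```

```text
[0.62040117 0.05498459 0.29798974] [-0.31061222 -0.78992409 -1.03584667] 0.05146321824392407
```

View pics/w12.png

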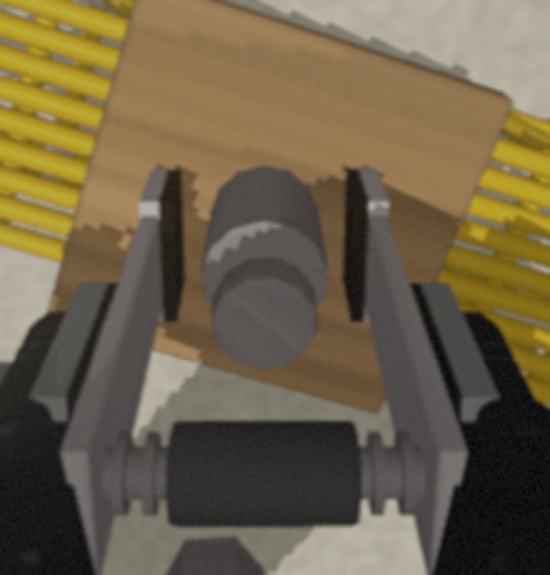

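carry_out(
  series=[0,0,0.004,0,0,0,0.2,0,0,0.008,0,0,0,0.2,0,0,0.012,0,0,0,0.2,0,0,0.016,0,0,0,0.2,0,0,0.02,0,0,0,0.2,0,0,0.02,0,0,0,0.2,0,0,0.01,0,0,0,0.2,0,0,0,0,0,0,0.2,0,0,0,0,0,0,0.2,0,0,0,0,0,0,0.2],
)

```text
time: 15.9
tool_pos: [0.6198, 0.0553, 0.3873]
ee_rot: [0.376, 0.599, -0.376, 0.598]
force: [0.0, 0.9, -1.8]
gripper_width: 0.051
```

Run:
```python
from h import *
o=robot.get_obs();im=viewer.camera("wrist")[:,:,::-1]
np.save("o13.npy",o,allow_pickle=True)
cv2.imwrite("pics/w13.png",im)
print(o["tool_pos"],o["force"],o["gripper_width"])
```

```text
[0.61984974 0.05528986 0.38725605] [ 0.01631432  0.85518638 -1.79163217] 0.051027586395202454
```

View pics/w13.png

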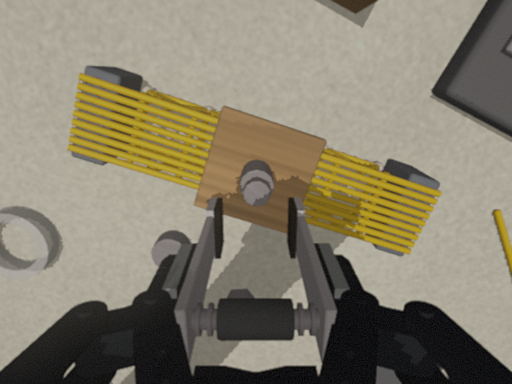

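carry_out(
  series=[-0.01,-0.014,0,0,0,0,0.2,-0.019,-0.028,0,0,0,0,0.2,-0.02,-0.03,0,0,0,0,0.2,-0.02,-0.03,0,0,0,0,0.2,-0.02,-0.03,0,0,0,0,0.2,-0.02,-0.03,0,0,0,0,0.2,-0.02,-0.03,-0.01,0,0,0,0.2,-0.02,-0.03,-0.01,0,0,0,0.2,-0.02,-0.03,-0.01,0,0,0,0.2,-0.012,-0.018,-0.01,0,0,0,0.2],
)

```text
time: 16.78
tool_pos: [0.4353, -0.2183, 0.3474]
ee_rot: [0.377, 0.598, -0.378, 0.597]
force: [0.3, 0.4, -0.7]
gripper_width: 0.0514
```

carry_out(
  series=[-0.009,-0.013,-0.01,0,0,0,0.2,0,0,-0.01,0,0,0,0.2,0,0,-0.01,0,0,0,0.2,0,0,-0.01,0,0,0,0.2,0,0,-0.01,0,0,0,0.2,0,0,0,0,0,0,0.2,0,0,0,0,0,0,0.2,0,0,0,0,0,0,0.2,0,0,0,0,0,0,0.2,0,0,0,0,0,0,0.2],
)

```text
time: 17.62
tool_pos: [0.4307, -0.2279, 0.2984]
ee_rot: [0.376, 0.598, -0.376, 0.599]
force: [-0.3, 0.9, -0.8]
gripper_width: 0.0511
```

Run:
```python
from h import *
o=robot.get_obs();im=viewer.camera("wrist")[:,:,::-1]
np.save("o14.npy",o,allow_pickle=True)
cv2.imwrite("pics/w14.png",im)
cv2.imwrite("pics/t14.png",cv2.resize(viewer.camera("top")[120:280,110:360,::-1],None,fx=3.2,fy=3.2,interpolation=cv2.INTER_CUBIC))
print(o["tool_pos"],o["force"],o["gripper_width"])
```

```text
[ 0.43072686 -0.22790206  0.29841513] [-0.28845885  0.93225482 -0.79513667] 0.05111530310195449
```

View pics/w14.png

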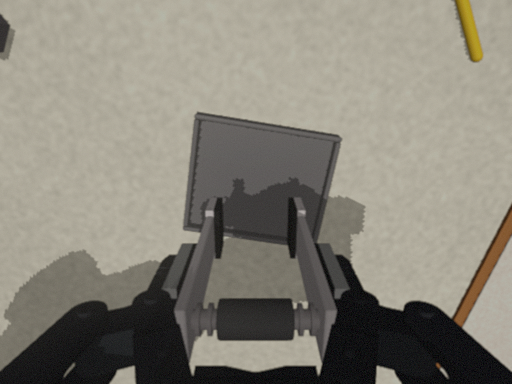

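View pics/t14.png

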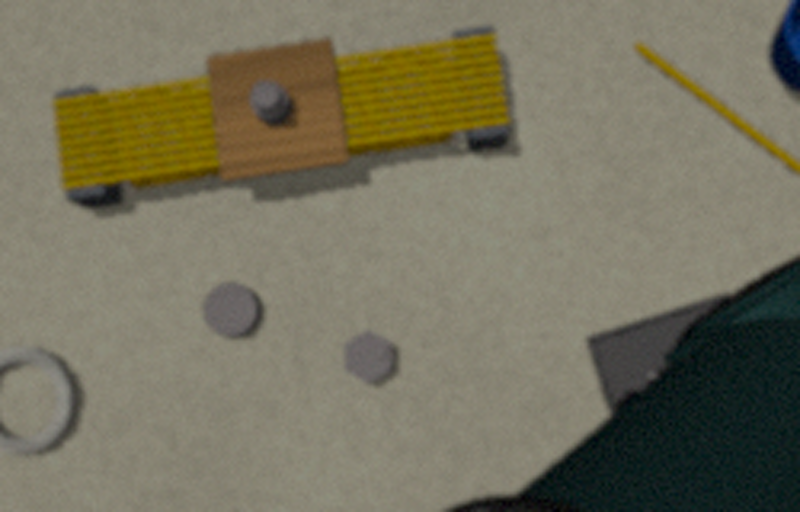

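Run:
```python
from h import *
o=np.load("o14.npy",allow_pickle=True).item();c=cam("wrist",o)
M=R.from_quat(o["ee_rot"]).as_matrix()
P=onz(c,[(197,113),(340,137),(317,244),(184,230)],.014);print(P.mean(0),(P-o["tool_pos"])@M)
ct=cam("top");f=lambda p:[110+p[0]/3.2,120+p[1]/3.2]
print(onz(ct,[f((266,94))],.128),"top-cam plate .6189 .0563")
o=np.load("o13.npy",allow_pickle=True).item();print(onz(cam("wrist",o),[(257,188)],.128))
```

```text
[ 0.43171985 -0.22945032  0.014     ] [[ 0.2844175   0.05367886 -0.04366811]
 [ 0.28448927  0.03627289  0.0605708 ]
 [ 0.28441868 -0.05123274  0.04851876]
 [ 0.28434091 -0.0386238  -0.05903331]]
[[0.61875353 0.05722468 0.128     ]] top-cam plate .6189 .0563
[[0.62381452 0.05808861 0.128     ]]
```

carry_out(
  series=[0.0008,-0.0012,-0.015,0,0,0,0.2,0,0,-0.02,0,0,0,0.2,0,0,-0.015,0,0,0,0.2,0,0,-0.012,0,0,0,0.2,0,0,-0.008,0,0,0,0.2,0,0,-0.004,0,0,0,0.2,0,0,-0.003,0,0,0,0.2,0,0,0,0,0,0,0.2,0,0,0,0,0,0,0.2,0,0,0,0,0,0,0.2],
)

```text
time: 18.55
tool_pos: [0.4314, -0.2293, 0.2215]
ee_rot: [0.376, 0.598, -0.376, 0.599]
force: [0.4, 0.7, -1.3]
gripper_width: 0.0508
```

carry_out(
  series=[0,0,-0.001,0,0,0,0.2,0,0,0,0,0,0,0.2,0,0,-0.001,0,0,0,0.2,0,0,0,0,0,0,0.2,0,0,-0.001,0,0,0,0.2,0,0,0,0,0,0,0.2,0,0,0,0,0,0,0.2,0,0,0,0,0,0,0.2,0,0,0,0,0,0,0.2,0,0,0,0,0,0,0.2],
)

```text
time: 19.38
tool_pos: [0.4316, -0.2296, 0.2186]
ee_rot: [0.376, 0.598, -0.376, 0.599]
force: [-0.5, 0.6, 6.2]
gripper_width: 0.0509
```

carry_out(
  series=[0,0,0,0,0,0,0.3,0,0,0,0,0,0,0.4,0,0,0,0,0,0,0.5,0,0,0,0,0,0,0.6,0,0,0,0,0,0,0.8,0,0,0,0,0,0,1,0,0,0,0,0,0,1,0,0,0,0,0,0,1,0,0,0,0,0,0,1,0,0,0,0,0,0,1],
)

```text
time: 20.22
tool_pos: [0.4311, -0.2291, 0.2179]
ee_rot: [0.376, 0.599, -0.376, 0.599]
force: [-0.7, 0.0, 0.7]
gripper_width: 0.0856
```

Run:
```python
from h import *
o=robot.get_obs();im=viewer.camera("wrist")[:,:,::-1]
cv2.imwrite("pics/w15.png",im)
print(o["tool_pos"],o["force"],o["gripper_width"])
```

```text
[ 0.43110116 -0.22912657  0.21791138] [-0.67848824  0.01051563  0.67578904] 0.08563595487863143
```

View pics/w15.png

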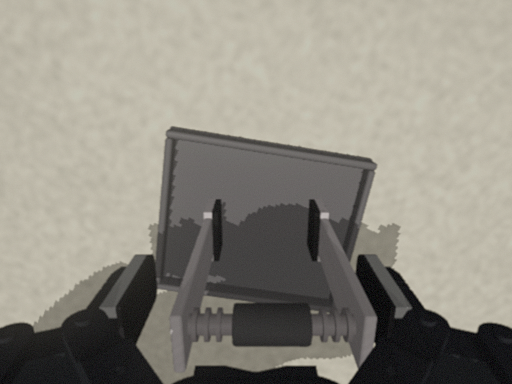

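Run:
```python
from h import *
o=robot.get_obs();c=cam("wrist",o)
M=R.from_quat(o["ee_rot"]).as_matrix()
print((onz(c,[(173,333),(374,333)],.1)-o["tool_pos"])@M)
print((onz(c,[(204,216),(329,216)],.022)-o["tool_pos"])@M)
```

```text
[[ 0.11795395  0.00485022 -0.02703206]
 [ 0.1179431   0.00484614  0.03457493]]
[[ 0.19595349  0.01077292 -0.02822842]
 [ 0.19594214  0.01074485  0.03623868]]
```

carry_out(
  series=[0.0015,-0.003,0,0,0,0,1,0,0,0,0,0,0,1,0,0,0.01,0,0,0,1,0,0,0.015,0,0,0,1,0,0,0.02,0,0,0,1,0,0,0.025,0,0,0,1,0,0,0.03,0,0,0,1,0,0,0.03,0,0,0,1,0,0,0.03,0,0,0,1,0,0,0.01,0,0,0,1],
)

```text
time: 21.1
tool_pos: [0.4332, -0.2333, 0.3914]
ee_rot: [0.377, 0.597, -0.376, 0.601]
force: [0.1, -0.3, -0.4]
gripper_width: 0.0853
```

carry_out(
  series=[0,0.02,0,0,0,0,1,0,0.04,0,0,0,0,1,0,0.04,0,0,0,0,1,0,0.04,0,0,0,0,1,0,0.02,0,0,0,0,1,0,0,0,0,0,0,1,0,0,0,0,0,0,1,0,0,0,0,0,0,1,0,0,0,0,0,0,1,0,0,0,0,0,0,1],
)

```text
time: 21.93
tool_pos: [0.4326, -0.0736, 0.3881]
ee_rot: [0.377, 0.598, -0.377, 0.598]
force: [0.4, 0.1, 0.4]
gripper_width: 0.0855
```

Run:
```python
from h import *
o=robot.get_obs();print(o["tool_pos"],o["force"])
t=viewer.camera("top")[120:280,110:360,::-1];s=viewer.camera("scene")[130:270,130:380,::-1]
cv2.imwrite("pics/f.png",np.vstack([cv2.resize(t,None,fx=2,fy=2,interpolation=cv2.INTER_CUBIC),cv2.resize(s,None,fx=2,fy=2,interpolation=cv2.INTER_CUBIC)]))
```

```text
[ 0.43256383 -0.07364894  0.38806866] [0.41359976 0.07484056 0.4019219 ]
```

View pics/f.png

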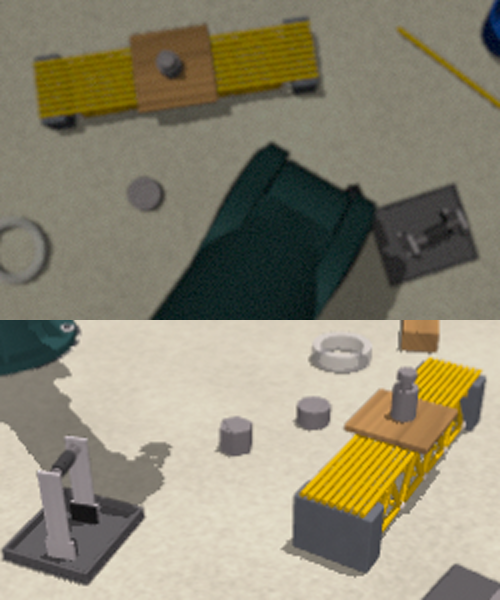

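Run:
```python
from h import *
ct=cam("top");cs=cam("scene")
ft=lambda p:[110+p[0]/2,120+p[1]/2]; fs=lambda p:[130+p[0]/2,130+(p[1]-320)/2]
print("knob",onz(ct,[ft((166,60))],.128),"foot scene",onz(cs,[fs((404,414))],.076),"plate scene .6246 .0499")
print("tongs top",onz(ct,[ft((414,242)),ft((460,218))],.1).mean(0),"tray(top) .429 -.227; scene tops",onz(cs,[fs((50,475)),fs((79,440))],.1).mean(0))
print(robot.sign_off())
```

```text
knob [[0.61740365 0.05748874 0.128     ]] foot scene [[0.62038698 0.059534   0.076     ]] plate scene .6246 .0499
tongs top [ 0.43303664 -0.22980849  0.1       ] tray(top) .429 -.227; scene tops [ 0.43896219 -0.23461421  0.1       ]
the job is handed in; nothing more can be done
None
```

I picked up the tongs, squeezed them shut on the knobbed weight and lifted it about 120 mm. I then set it down on the loading plate, feeling for contact, and released it. Finally I stood the tongs back in their tray, let go and backed the arm clear. I handed the job in at about 22 s; no verdict was reported.

**Last checks:**
- **Weight:** it stands upright on the plate. The top camera puts it about 2 mm from the plate centre, the wrist camera about 5 mm, and a rough scene-camera reading about 10 mm. All three are inside the 20 mm limit.
- **Tongs:** they stand upright in the tray, about 5 mm from its centre in the top view. The scene camera read about 12 mm, compared with the tray centre from the wrist camera. Both are inside the 36 mm limit.
- **Robot:** it touches nothing, and the readings never showed the fingers touching the weight.

**What disagreed:** the fixed cameras differed from each other by 4–7 mm throughout, more than the stated 2 mm. I relied on the wrist camera for every grasp and placing. The tongs also shifted about 4 mm sideways against the fingers when I let go of them, with no effect on their stance.

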